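# Pack the gas-line service caddy

## Robot

A 6-joint arm with a two-finger parallel gripper is mounted at the origin on the work surface. World frame = base frame: x ahead of the robot, y to its left, z up, the work surface at z = 0. Lengths are in m, angles in degrees, forces in N, time in s.
With the tool pointing down it reaches from about 0.4 to 0.925 m from the base axis. Payload 12.5 kg.
Tool frame: the origin (TCP) lies midway between the tips of the shut fingers; the grasp point (between the pads) lies 19 mm behind it; z points along the fingers, y is the line along which they close (so a half turn about z gives the same grasp; the last joint's range is limited). The gripper opens to 95 mm and grips with 3 to 60 N. Pads are 20 mm wide; open, the fingers measure 119 mm over their backs; the gripper's body (75 mm by 180 mm) begins 59 mm behind the grasp point.
Start: joints at [66.944, 28.126, 89.318, -0, 62.55, -6.05], TCP at [0.183, 0.598, 0.215] pointing down, gripper open.
Joint ranges: [-177.58, 177.58], [-47.91, 125.51], [2.72, 160], [-65.01, 245.01], [3.68, 167.84], [-153.87, 153.87]. Speed limits (degrees/s): [127.2, 127.2, 159.86, 180, 180, 180].

## Interface

Orientations are given as [roll, pitch, yaw] about the fixed x, y, z axes, in that order (R = Rz(yaw) Ry(pitch) Rx(roll)).
In Python, from rig import arm gives the robot as it stands. The module is installed in compiled form; this text tells all that it offers.
- The arm moves only by the tool apply_moves, never from a script. Its argument "moves" is text: rows parted by semicolons, each of 6 numbers parted by spaces: the shift along the tool's x, y, z each as a share of 0.02 m, from -1 to 1, then the turn, a rotation vector about the tool's x, y, z each as a share of 0.12 rad, from -1 to 1. In form: x y z wx wy wz; .... A call has 1 to 20 rows; each row shifts and turns the commanded pose from where the row before left it, along the tool's axes as they then stand; what a row does not reach is not made up. A row lasts 1/10 s, in which the tool goes at most 50 mm and 8.59 degrees, less where a joint would pass 70% of its speed; a pose out of reach is approached as far as the arm can. A call with a number of a shift or a turn outside -1 to 1 is refused whole. A call with a gripper value outside its range is refused whole. "jaw" is the closure, from 0 (fully open) to 1 (shut), set as the call begins (left out, the last holds). The fingers move at their own pace and stop on an object; "grip_force" is the grip in N (left out, the last holds). Time passes only in rows, so rows that do not move let the fingers close. It gives the time, the measured TCP pose, the force, the opening and the grip force at its end, in the units of the state.
- arm.observe(): the state, without advancing time (a new reading comes with each control period).
- arm.get_image(name): name is "scene" or "top"; returns a dict with "pixels" (384x512x3 uint8, red, green, blue), "fx", "fy", "cx", "cy" (pixels), "R" (3x3) and "t" (3): a world point X has camera coordinates R X + t. Camera axes: x right, y down, z forward; pixel columns grow to the right and rows downward; lengths in m; the calibration is good to about 2 mm. A picture is of the moment at which its call begins. There is no depth.
- arm.hand_in(): hands the job in; it is judged then, once.
The state is a dict: "clock": time; "joints": joint angles; "joint_velocities": joint speeds; "joint_efforts": joint torques, N m; "tool_pos": TCP position; "ee_rot": TCP orientation; "wrist_force": force on the tool from outside, world axes, zero at the start; "moment": the same for the moment, N m; "grip_width": finger opening in m; "gripper_force": force on a finger pad.
Only numpy, scipy, OpenCV 4.12 (cv2) and the standard library are available. Lean on these libraries where they do the work, as an engineer would, in place of code of your own. Each camera call takes 0.05 s, during which the arm holds its last target. There are 200 camera calls.

## Task

Pack the gas-line spares into the white caddy by colour: the brass tee on the yellow liner, the solenoid valve with the green coil on the green liner, the blue-capped filter cartridge on the blue liner and the black plug on the black liner. Set each one down gently without dropping it, so that it stands upright in the middle of its liner. The steel tee and the red-coil valve do not belong: leave them standing where they are.

Things in the scene. Friction and masses are not known exactly. Their poses are not given: they have to be found in the camera images.
- brass_tee: Brass (gold-coloured) tube tee fitting, branch up: run along x, 70 mm long, 24 mm thick; centre block 24 x 24 x 27 mm, above it the branch nut 24 mm in diameter up to 45 mm, then a 16 mm nipple to 50 mm. About 0.13 kg. Origin: centre of the underside; z up along the branch. Grip the upright branch and block across y (24 mm).
- green_valve: Solenoid valve with a GREEN coil, standing upright: steel body 46 x 26 x 20 mm with a brass port at each x end (66 mm over the ports), above it the square coil 32 x 32 mm from 20 to 48 mm high, small steel stud to 52 mm, black connector block on the coil's +x side (to 28 mm from the axis). About 0.22 kg. Origin: centre of the underside; z up. Grip the coil across y (32 mm).
- filter: Filter cartridge, an upright cylinder 56 mm high and 32 mm in diameter with blue caps (14 mm high) at both ends and an amber middle (30 mm in diameter). About 0.07 kg. Origin: centre of the underside; z up along its axis. Grip the upper half.
- plug: Black round connector plug standing upright, 48 mm high: aluminium ring 36 mm in diameter and 12 mm high at the foot, above it the ribbed black barrel 30 mm in diameter, with a bright 20 mm disc on its top. About 0.09 kg. Origin: centre of the underside; z up along its axis. Grip the barrel.
- steel_tee: Look-alike, to be left alone: a steel (silver-coloured) tee of the same shape, branch up: run along x, 70 mm long, 24 mm thick; centre block 24 x 24 x 27 mm, above it the branch nut 24 mm in diameter up to 45 mm, then a 16 mm nipple to 50 mm. About 0.13 kg. Origin: centre of the underside; z up along the branch.
- red_valve: Look-alike, to be left alone: a solenoid valve with a RED coil, standing upright: steel body 46 x 26 x 20 mm with a brass port at each x end (66 mm over the ports), above it the square coil 32 x 32 mm from 20 to 48 mm high, small steel stud to 52 mm, black connector block on the coil's +x side (to 28 mm from the axis). About 0.22 kg. Origin: centre of the underside; z up.
- liner_yellow: Yellow liner, place of the brass tee. A fixed square mat 86 x 86 x 4 mm in one of the 2 x 2 compartments (94 mm apart, 90 mm clear) of the fixed white caddy, 192 mm square, walls 4 mm thick and 20 mm high above the table. Which compartment varies. Origin: centre of the mat's underside, 4 mm above the table (its top is at 8 mm); x and y parallel to the caddy's walls, z up.
- liner_green: Green liner, place of the green valve. A fixed square mat 86 x 86 x 4 mm in one of the 2 x 2 compartments (94 mm apart, 90 mm clear) of the fixed white caddy, 192 mm square, walls 4 mm thick and 20 mm high above the table. Which compartment varies. Origin: centre of the mat's underside, 4 mm above the table (its top is at 8 mm); x and y parallel to the caddy's walls, z up.
- liner_blue: Blue liner, place of the filter cartridge. A fixed square mat 86 x 86 x 4 mm in one of the 2 x 2 compartments (94 mm apart, 90 mm clear) of the fixed white caddy, 192 mm square, walls 4 mm thick and 20 mm high above the table. Which compartment varies. Origin: centre of the mat's underside, 4 mm above the table (its top is at 8 mm); x and y parallel to the caddy's walls, z up.
- liner_black: Black liner, place of the black plug. A fixed square mat 86 x 86 x 4 mm in one of the 2 x 2 compartments (94 mm apart, 90 mm clear) of the fixed white caddy, 192 mm square, walls 4 mm thick and 20 mm high above the table. Which compartment varies. Origin: centre of the mat's underside, 4 mm above the table (its top is at 8 mm); x and y parallel to the caddy's walls, z up.
Not all that is in view belongs to the job. Of the things that look like the brass_tee, the middle-sized one is meant.

How it is judged:
By the outcome, as a careful person would: the job done as asked, in the order asked, and still so for the second after the job is handed in, with the robot touching nothing.
It also fails if it takes over 106 s, if anything falls off the work surface, if the arm or the gripper's body presses on something with over 40 N, if the wrist force passes 120 N, or if a joint passes its speed limit or range.

## Working session

There is one attempt and no reset: what is moved stays moved. The work goes in short steps, Python scripts to look and compute and a tool call to move; the robot and the scene stay as the last step left them, time stands still between calls to the robot, and variables do not carry over. Pictures are saved under pics/ and viewed, at most 14 in all, crops included, and the job is handed in when it is done.

Besides the shell and the picture viewer there is one more tool, called by a JSON object that holds its "method" and its "body", one argument or row to a line. apply_moves: Moves the arm, as the interface text tells. Its arguments: {"type":"object","properties":{"moves":{"type":"string"},"jaw":{"type":"number"},"grip_force":{"type":"number"}},"required":["moves"]}

```bash
mkdir -p pics
cat > h.py <<'E'
import numpy as np, cv2
from rig import arm
def shot(n,f=None):
    im=arm.get_image(n)
    if f: cv2.imwrite('pics/'+f,cv2.cvtColor(im['pixels'],cv2.COLOR_RGB2BGR))
    return im
def ray(im,u,v,z):
    R=np.array(im['R']);t=np.array(im['t'])
    c=-R.T@t; d=R.T@np.array([(u-im['cx'])/im['fx'],(v-im['cy'])/im['fy'],1])
    return c+d*(z-c[2])/d[2]
def proj(im,X):
    p=np.array(im['R'])@np.array(X)+np.array(im['t']);return im['fx']*p[0]/p[2]+im['cx'],im['fy']*p[1]/p[2]+im['cy']
E
python3 - <<'E'
from h import *
for n in('scene','top'):
    im=shot(n,n+'0.png'); R=np.array(im['R']); print(n,im['fx'],-R.T@np.array(im['t']),R.round(2).tolist())
s=arm.observe();print(s)
E
```

```text
scene 376.36858949919974 [ 0.90191869 -0.51057614  0.73088047] [[0.8, 0.6, -0.01], [0.43, -0.59, -0.69], [-0.42, 0.55, -0.73]]
top 346.6963176147873 [ 0.42177975 -0.00281854  1.05439935] [[-0.02, -1.0, 0.01], [-1.0, 0.02, -0.07], [0.07, -0.01, -1.0]]
{'clock': 0.1, 'joints': array([ 6.69461082e+01,  2.81588178e+01,  8.93467663e+01,  1.57681539e-03,
        6.25477044e+01, -6.05102040e+00]), 'joint_velocities': array([ 0.02512686, -0.1102035 , -0.02894429,  0.01577306, -0.01296655,
       -0.03832618]), 'joint_efforts': array([ 2.97734521e-03, -6.13620400e+01, -2.58606899e+01,  6.93952362e-02,
        4.69934859e-02, -4.20922595e-05]), 'tool_pos': array([0.1826583 , 0.59749544, 0.21413972]), 'ee_rot': array([-1.79947156e+02, -7.00814325e-03,  1.62996398e+02]), 'wrist_force': array([-0.71016551, -0.31473648,  0.41698717]), 'moment': array([-0.01735049,  0.02472676,  0.00288208]), 'gripper_force': 0.0, 'grip_width': 0.09554991972101791}
```

View pics/top0.png

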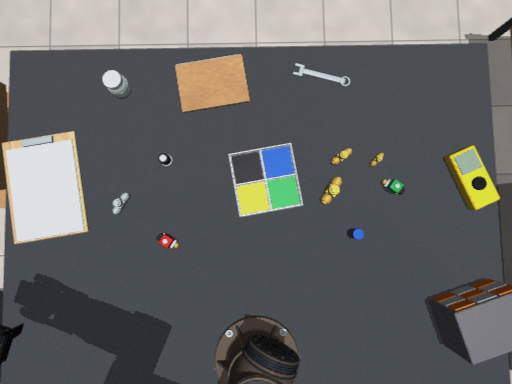

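View pics/scene0.png

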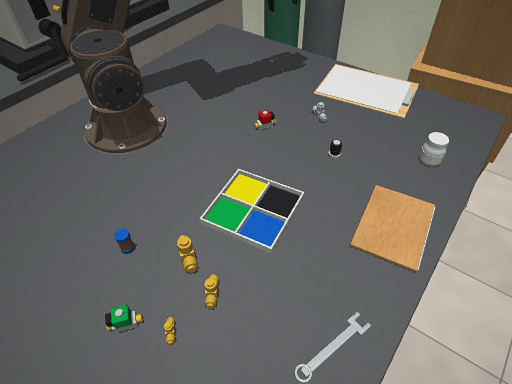

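Top view: the caddy is at about (265,180). Brass tees are at (332,190) large, (342,156) middle and (377,159) small. The green valve is at (395,186), the filter at (358,234), the plug at (165,159), the steel tee at (120,203) and the red valve at (168,241). The scene view confirms the three tee sizes.

```bash
cat >> h.py <<'E'
def blobs(im,lo,hi,amin=6):
    hsv=cv2.cvtColor(im['pixels'],cv2.COLOR_RGB2HSV); m=cv2.inRange(hsv,np.array(lo),np.array(hi))
    n,l,s,c=cv2.connectedComponentsWithStats(m)
    out=[]
    for i in range(1,n):
        if s[i,4]<amin: continue
        ys,xs=np.nonzero(l==i); cnt=np.stack([xs,ys],1).astype(np.float32)
        out.append((s[i,4],c[i],cnt))
    return sorted(out,key=lambda a:-a[0])
C=dict(brass=((12,110,70),(24,255,255)),yellow=((25,150,120),(33,255,255)),green=((55,120,60),(85,255,255)),blue=((105,150,60),(125,255,255)),red=((0,180,90),(6,255,255)))
E
python3 - <<'E'
from h import *
ims={n:shot(n) for n in('top','scene')}
for n,im in ims.items():
    print(n)
    for k,(lo,hi) in C.items():
        for a,c,p in blobs(im,lo,hi,15)[:7]:
            r=cv2.minAreaRect(p); print(k,a,c.round(1),'rect',np.round(r[0],1),np.round(r[1],1),round(r[2]), 'z8',ray(im,*c,.008)[:2].round(4),'z50',ray(im,*c,.05)[:2].round(4))
im=ims['top']['pixels'][:,:,::-1]
a=cv2.resize(im[140:250,315:415],None,fx=4,fy=4,interpolation=cv2.INTER_CUBIC)
b=cv2.resize(im[140:250,105:185],None,fx=4,fy=4,interpolation=cv2.INTER_CUBIC)
cv2.imwrite('pics/crop.png',np.hstack([a,b]))
im=ims['scene']['pixels'][:,:,::-1]
cv2.imwrite('pics/crop2.png',cv2.resize(im[220:350,95:245],None,fx=4,fy=4,interpolation=cv2.INTER_CUBIC))
E
```

```text
top
brass 3142 [212.   83.5] rect [212.   83.4] [47.2 67.6] 81 z8 [0.8282 0.1206] z50 [0.8119 0.1157]
brass 369 [470.9 295.5] rect [472.5 294.5] [16.1 51.6] 48 z8 [ 0.1683 -0.6432] z50 [ 0.1785 -0.6175]
brass 279 [459.3 181.7] rect [459.7 182.6] [60.3  9.3] 68 z8 [ 0.5092 -0.6288] z50 [ 0.5057 -0.6037]
brass 181 [330.3 190.3] rect [330.9 190.1] [ 9.9 30.9] 31 z8 [ 0.4906 -0.234 ] z50 [ 0.4879 -0.2247]
brass 121 [502.6 290.4] rect [501.4 291.1] [ 7.3 21.5] 72 z8 [ 0.1811 -0.7392] z50 [ 0.1908 -0.7096]
brass 101 [  2.2 197.7] rect [  2.5 198. ] [18.  5.] 90 z8 [0.4878 0.7528] z50 [0.4851 0.7225]
brass 100 [443.2 297. ] rect [443.6 296.7] [ 6.  22.6] 69 z8 [ 0.1657 -0.5598] z50 [ 0.176  -0.5375]
yellow 991 [477.2 183.4] rect [474.3 177.1] [61.3 27.3] 63 z8 [ 0.503  -0.6835] z50 [ 0.4998 -0.6562]
yellow 722 [252.5 197.8] rect [252.6 197.9] [27.  26.7] 80 z8 [0.4725 0.0023] z50 [0.4704 0.0021]
green 751 [283.1 191.9] rect [283.2 191.8] [27.8 27.5] 79 z8 [ 0.4885 -0.0905] z50 [ 0.4858 -0.087 ]
green 103 [395.7 185.8] rect [395.9 185.8] [11.4 11.2] 36 z8 [ 0.5006 -0.4336] z50 [ 0.4975 -0.41
[... 1082 characters left out ...]
 -0.0274]
green 860 [227.3 213.7] rect [227.1 213.4] [37.1 27.5] 23 z8 [ 0.486  -0.0905] z50 [ 0.5101 -0.1149]
green 635 [284.5  22.3] rect [283.   22.3] [28.6 45.7] 4 z8 [-0.0067  0.9006] z50 [0.0461 0.8186]
green 314 [120.3 317. ] rect [120.2 316.3] [20.3 20.8] 75 z8 [ 0.4819 -0.4194] z50 [ 0.5063 -0.4247]
blue 945 [261.7 227.5] rect [261.5 227.1] [37.7 28.2] 23 z8 [ 0.5795 -0.0748] z50 [ 0.5982 -0.1002]
blue 178 [121.7 235.5] rect [121.5 235.5] [13. 15.] 90 z8 [ 0.3262 -0.2876] z50 [ 0.3597 -0.3006]
blue 50 [128.8 249.9] rect [128.7 249.4] [ 6.8 13.9] 60 z8 [ 0.3715 -0.3043] z50 [ 0.4023 -0.3163]
red 96 [265.1 116.9] rect [265.3 116.4] [12.3 10.4] 72 z8 [0.3306 0.2846] z50 [0.3638 0.2384]
```

View pics/crop.png

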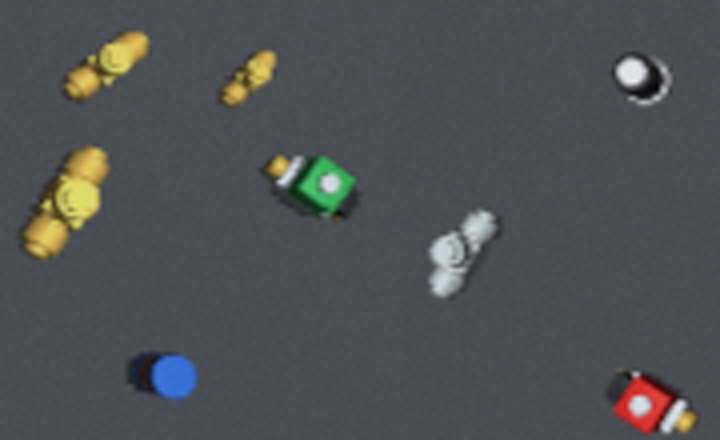

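View pics/crop2.png

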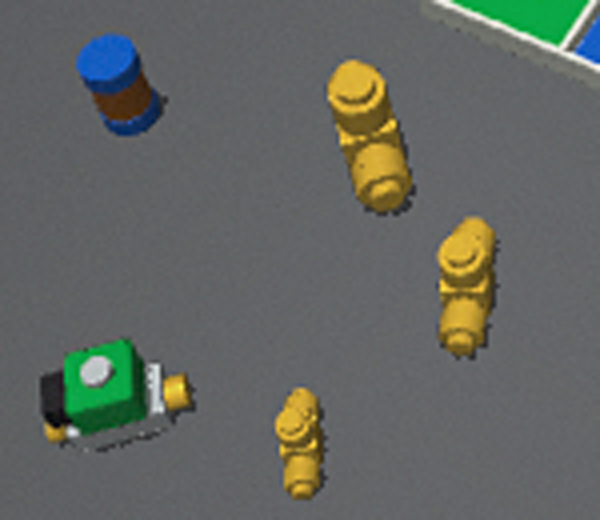

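The crops show the nipple of the middle tee at crop (117,57), with run ends near (80,85) and (135,45). The valve stud is at (330,183) with its −x port at (278,165). The filter cap is at (174,376), and the plug disc is at right-crop (632,71).

Run:
```python
from h import *
im=shot('top'); sc=shot('scene')
T=lambda u,v,x0=315:((u+.5)/4-.5+x0,(v+.5)/4-.5+140)
S=lambda u,v:((u+.5)/4-.5+95,(v+.5)/4-.5+220)
pr=lambda n,p:print(n,p[:2].round(4),'r',np.hypot(*p[:2]).round(3))
pr('tee top',ray(im,*T(117,57),.050)); pr('tee scene',ray(sc,*S(463,248),.050))
a,b=ray(im,*T(80,85),.016),ray(im,*T(137,44),.016); print('tee ang',np.degrees(np.arctan2(*(b-a)[1::-1])),'len',np.linalg.norm(b-a))
pr('valve top',ray(im,*T(330,183),.052)); pr('valve sc',ray(sc,*S(96,371),.052))
s=ray(im,*T(330,183),.052);p=ray(im,*T(278,166),.010);d=s-p;print('valve x ang',np.degrees(np.arctan2(d[1],d[0])),np.hypot(*d[:2]))
pr('filter top',ray(im,*T(174,376),.056));pr('filter sc',ray(sc,*S(109,58),.056))
pr('plug top',ray(im,*T(632-400,71,105),.048))
g=cv2.cvtColor(sc['pixels'],cv2.COLOR_RGB2GRAY)[136:152,325:347];m=cv2.inRange(g,150,255);print(g[::1,4:18])
for im_ in(im,sc):
  P={k:ray(im_,*[b for b in blobs(im_,*C[k]) if 230<b[1][0]<300 and 150<b[1][1]<240][0][1],.008)[:2] for k in('yellow','green','blue')}
  P['black']=P['yellow']+P['blue']-P['green'];print({k:v.round(4) for k,v in P.items()},np.linalg.norm(P['yellow']-P['green']),np.degrees(np.arctan2(*(P['yellow']-P['green'])[::-1])))
```

```text
tee top [ 0.5942 -0.2683] r 0.652
tee scene [ 0.5944 -0.2696] r 0.653
tee ang -55.50699488655184 len 0.05392892855058842
valve top [ 0.4984 -0.4198] r 0.652
valve sc [ 0.4977 -0.421 ] r 0.652
valve x ang -128.1478553433194 0.027388555071208597
filter top [ 0.3614 -0.2991] r 0.469
filter sc [ 0.3619 -0.2998] r 0.47
plug top [0.594  0.2623] r 0.649
[[ 93  91  91  93  89  88  89  91  89  90  89  88  87  93]
 [ 94  91  91  89  91  89  93  92  92  91  92  91  91  89]
 [ 89  93  93  95  94  91  91  88  89  92  88  91  91  90]
 [ 91  90  95  93  79  56  94  83  55  70  90  92  90  90]
 [ 91  91  95  63  66 197 201 203 201 160  89  74  93  93]
 [ 91  92  82  36 156 206 205 205 204 204 204  57  76  91]
 [ 90  94  52  25 144 207 206 205 202 203 213  85  60  92]
 [ 92  86  27  29  68 187 211 210 208 207 191  65  33  90]
 [ 96  69  24  31  37  77 120 126 146 113  82  38  37  94]
 [ 93  50  21  22  30  35  47  52  57  45  35  26  32  95]
 [ 98  48  26  24  24  21  19  25  20  18  20  19  35  94]
 [ 97  37  19  24  29  19  23  21  22  23  23  31  50  95]
 [ 84  25  24  24  28  30  24  25  31  19  23  22  74  90]
 [ 85  28  17  18  14  20  27  25  26  26  25  17  91  93]
 [164  44  25  18  23  29  19  25  26  27  18  39  93  92]
 [170  47  22  25  29  31  35  23  28  20  21  35  91  93]]
{'yellow': array([0.4724, 0.0023]), 'green': array([ 0.4885, -0.0906]), 'blue': array([ 0.5811, -0.0754]), 'black': array([0.5651, 0.0174])} 0.09424233167382412 99.81496728814987Traceback (most recent call last):
  File "<stdin>", line 14, in <module>
IndexError: list index out of range
```

{"method": "apply_moves", "body": {
  "moves": "0 0 0 0 0 1;0 0 0 0 0 1;0 0 0 0 0 1;0 0 0 0 0 1;0 0 0 0 0 1;0 0 0 0 0 0.53;-1 -.17 0 0 0 0;-1 -.17 0 0 0 0;-1 -.17 0 0 0 0;-1 -.17 0 0 0 0;-1 -.17 0 0 0 0;-1 -.17 0 0 0 0;-1 -.17 0 0 0 0;-1 -.17 0 0 0 0;-1 -.17 0 0 0 0;-1 -.17 0 0 0 0;-1 -.17 0 0 0 0;-1 -.17 0 0 0 0;-1 -.17 0 0 0 0;-1 -.17 0 0 0 0",
  "jaw": 0.37,
  "grip_force": 20
}}

```text
clock: 2.3
tool_pos: [0.3045, 0.3402, 0.2147]
ee_rot: [180.0, -0.0, 125.0]
wrist_force: [0.1, -0.1, 0.5]
grip_width: 0.06
gripper_force: 0.0
```

{"method": "apply_moves", "body": {
  "moves": "-1 -.17 0 0 0 0;-1 -.17 0 0 0 0;-1 -.17 0 0 0 0;-1 -.17 0 0 0 0;-1 -.17 0 0 0 0;-1 -.17 0 0 0 0;-1 -.17 0 0 0 0;-1 -.17 0 0 0 0;-1 -.17 0 0 0 0;-1 -.17 0 0 0 0;-1 -.17 0 0 0 0;-1 -.17 0 0 0 0;-1 -.17 0 0 0 0;-1 -.17 0 0 0 0;-1 -.17 0 0 0 0;-1 -.17 0 0 0 0;-1 -.17 0 0 0 0;-1 -.17 0 0 0 0;-1 -.17 0 0 0 0;-1 -.17 0 0 0 0"
}}

```text
clock: 4.3
tool_pos: [0.4781, -0.0266, 0.2147]
ee_rot: [180.0, 0.0, 125.0]
wrist_force: [-0.2, 0.8, -0.4]
grip_width: 0.0599
gripper_force: 0.0
```

{"method": "apply_moves", "body": {
  "moves": "-1 -.17 0 0 0 0;-1 -.17 0 0 0 0;-1 -.17 0 0 0 0;-1 -.17 0 0 0 0;-1 -.17 0 0 0 0;-1 -.17 0 0 0 0;-1 -.17 0 0 0 0;-1 -.17 0 0 0 0;-1 -.17 0 0 0 0;-1 -.17 0 0 0 0;-1 -.17 0 0 0 0;-1 -.17 0 0 0 0;-1 0 0 0 0 0;0 0 0 0 0 0;0 0 0 0 0 0"
}}

```text
clock: 5.8
tool_pos: [0.5932, -0.2624, 0.2141]
ee_rot: [-180.0, -0.1, 124.9]
wrist_force: [-0.2, 0.5, 0.1]
grip_width: 0.0601
gripper_force: 0.0
```

{"method": "apply_moves", "body": {
  "moves": "-.3 -.15 1 0 0 0;0 0 1 0 0 0;0 0 1 0 0 0;0 0 1 0 0 0;0 0 1 0 0 0;0 0 1 0 0 0;0 0 .5 0 0 0;0 0 0 0 0 0;0 0 0 0 0 0"
}}

```text
clock: 6.7
tool_pos: [0.5946, -0.2687, 0.0854]
ee_rot: [180.0, 0.0, 125.0]
wrist_force: [-0.1, -0.5, -0.0]
grip_width: 0.0604
gripper_force: 0.0
```

Run:
```python
from h import *
im=shot('scene')
cv2.imwrite('pics/c3.png',cv2.resize(im['pixels'][200:340,130:290,::-1],None,fx=4,fy=4,interpolation=cv2.INTER_CUBIC))
```

```text
(no output)
```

View pics/c3.png

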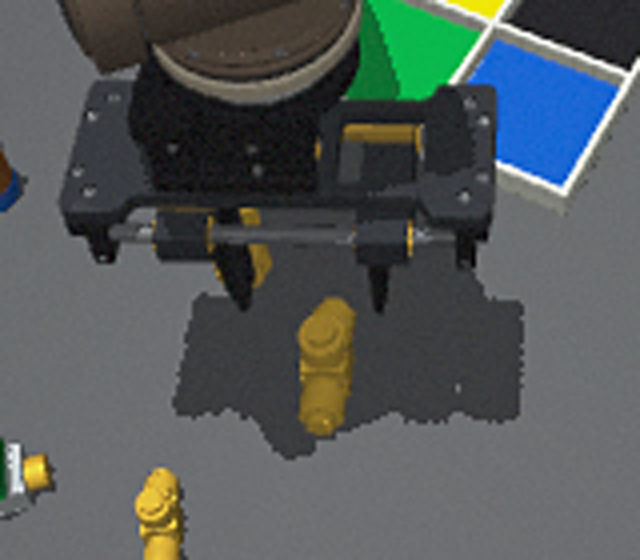

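Tips at (245,308) and (380,310) straddle the tee nipple at (326,335), and the axes are aligned. Now I descend and grip.

{"method": "apply_moves", "body": {
  "moves": "0 0 .7 0 0 0;0 0 .7 0 0 0;0 0 .7 0 0 0;0 0 .7 0 0 0;0 0 .6 0 0 0;0 0 0 0 0 0;0 0 0 0 0 0"
}}

```text
clock: 7.45
tool_pos: [0.5944, -0.2688, 0.0163]
ee_rot: [-180.0, -0.0, 125.0]
wrist_force: [-0.0, 0.9, -0.2]
grip_width: 0.0597
gripper_force: 0.0
```

{"method": "apply_moves", "body": {
  "moves": "0 0 0 0 0 0;0 0 0 0 0 0;0 0 0 0 0 0;0 0 0 0 0 0;0 0 0 0 0 0;0 0 0 0 0 0;0 0 0 0 0 0;0 0 0 0 0 0;0 0 0 0 0 0;0 0 0 0 0 0",
  "jaw": 1
}}

```text
clock: 8.45
tool_pos: [0.5944, -0.2688, 0.0167]
ee_rot: [180.0, 0.0, 125.0]
wrist_force: [-1.1, 0.1, 3.9]
grip_width: 0.0238
gripper_force: 20.0
```

{"method": "apply_moves", "body": {
  "moves": "0 0 -.5 0 0 0;0 0 -1 0 0 0;0 0 -1 0 0 1;0 0 -1 0 0 1;0 0 -1 0 0 1;0 0 -.5 0 0 .64;0 0 0 0 0 0"
}}

```text
clock: 9.15
tool_pos: [0.5949, -0.2691, 0.1185]
ee_rot: [179.9, 0.1, 99.9]
wrist_force: [-0.6, 0.3, -0.9]
grip_width: 0.024
gripper_force: 20.0
```

{"method": "apply_moves", "body": {
  "moves": ".5 -.13 0 0 0 0;.9 -.23 0 0 0 0;.9 -.23 0 0 0 0;.9 -.23 0 0 0 0;.9 -.23 0 0 0 0;.9 -.23 0 0 0 0;.9 -.23 0 0 0 0;.9 -.23 0 0 0 0;.9 -.23 0 0 0 0;.9 -.23 0 0 0 0;.9 -.23 0 0 0 0;.9 -.23 0 0 0 0;.9 -.23 0 0 0 0;.9 -.23 0 0 0 0;.9 -.23 0 0 0 0;.9 -.23 0 0 0 0;.42 -.1 0 0 0 0;0 0 0 0 0 0;0 0 0 0 0 0"
}}

```text
clock: 11.05
tool_pos: [0.4724, 0.0025, 0.1167]
ee_rot: [180.0, 0.0, 100.0]
wrist_force: [-0.3, -0.5, -1.1]
grip_width: 0.0238
gripper_force: 20.0
```

{"method": "apply_moves", "body": {
  "moves": "0 0 1 0 0 0;0 0 1 0 0 0;0 0 1 0 0 0;0 0 0 0 0 0;0 0 0 0 0 0"
}}

```text
clock: 11.55
tool_pos: [0.4724, 0.0021, 0.0567]
ee_rot: [-180.0, -0.0, 99.9]
wrist_force: [0.7, 0.0, -1.3]
grip_width: 0.0238
gripper_force: 20.0
```

Run:
```python
from h import *
im=shot('scene')
cv2.imwrite('pics/c4.png',cv2.resize(im['pixels'][110:260,180:330,::-1],None,fx=3.7,fy=3.7,interpolation=cv2.INTER_CUBIC))
```

```text
(no output)
```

View pics/c4.png

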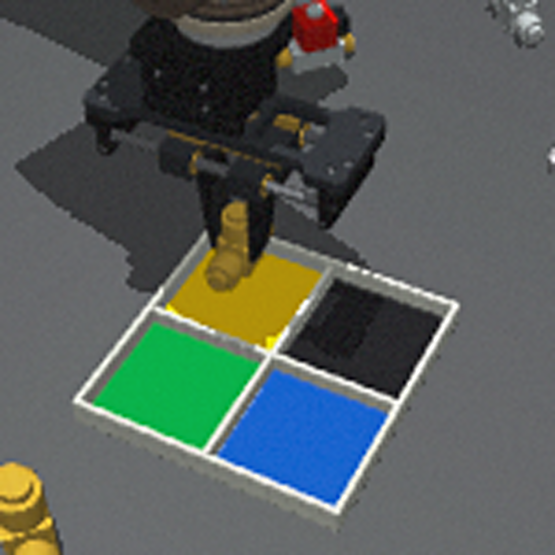

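The tee hangs upright above the yellow liner, at about (230,245) in the crop. Now I lower it gently.

{"method": "apply_moves", "body": {
  "moves": "0 0 .5 0 0 0;0 0 .5 0 0 0;0 0 .3 0 0 0;0 0 .1 0 0 0;0 0 .1 0 0 0;0 0 .06 0 0 0;0 0 .03 0 0 0;0 0 0 0 0 0;0 0 0 0 0 0"
}}

```text
clock: 12.5
tool_pos: [0.4722, 0.0025, 0.025]
ee_rot: [180.0, -0.0, 99.9]
wrist_force: [-0.5, 0.9, -0.2]
grip_width: 0.0242
gripper_force: 20.0
```

{"method": "apply_moves", "body": {
  "moves": "0 0 .03 0 0 0;0 0 0 0 0 0"
}}

```text
clock: 12.7
tool_pos: [0.4722, 0.0025, 0.0247]
ee_rot: [180.0, 0.0, 99.9]
wrist_force: [-2.0, 0.2, 6.3]
grip_width: 0.0238
gripper_force: 20.0
```

{"method": "apply_moves", "body": {
  "moves": "0 0 0 0 0 0;0 0 0 0 0 0;0 0 0 0 0 0;0 0 0 0 0 0;0 0 0 0 0 0;0 0 0 0 0 0;0 0 -.5 0 0 0;0 0 -1 0 0 0;0 0 -1 0 0 0;0 0 -1 0 0 0;0 0 -1 0 0 0",
  "jaw": 0.4
}}

```text
clock: 13.8
tool_pos: [0.472, 0.0026, 0.1157]
ee_rot: [180.0, 0.0, 99.9]
wrist_force: [0.0, -0.6, 0.8]
grip_width: 0.0576
gripper_force: 0.0
```

{"method": "apply_moves", "body": {
  "moves": "0 0 0 0 0 1;0 0 0 0 0 1;0 0 0 0 0 1;0 0 0 0 0 1;0 0 0 0 0 1;0 0 0 0 0 1;0 0 0 0 0 .98;-.5 .44 0 0 0 0;-1 .88 0 0 0 0;-1 .88 0 0 0 0;-1 .88 0 0 0 0;-1 .88 0 0 0 0;-1 .88 0 0 0 0;-1 .88 0 0 0 0;-1 .88 0 0 0 0;-1 .88 0 0 0 0",
  "jaw": 0.35
}}

```text
clock: 15.4
tool_pos: [0.4847, -0.2256, 0.1147]
ee_rot: [180.0, -0.0, 52.2]
wrist_force: [1.1, -0.2, -0.1]
grip_width: 0.0618
gripper_force: 0.0
```

{"method": "apply_moves", "body": {
  "moves": "-1 .88 0 0 0 0;-1 .88 0 0 0 0;-1 .88 0 0 0 0;-1 .88 0 0 0 0;-1 .88 0 0 0 0;-1 .88 0 0 0 0;-1 .88 0 0 0 0;-.37 .4 0 0 0 0;0 0 0 0 0 0;0 0 1 0 0 0;0 0 .4 0 0 0;0 0 0 0 0 0;0 0 0 0 0 0"
}}

```text
clock: 16.7
tool_pos: [0.4978, -0.42, 0.0866]
ee_rot: [-180.0, -0.0, 52.0]
wrist_force: [0.4, -0.1, 0.4]
grip_width: 0.062
gripper_force: 0.0
```

Run:
```python
from h import *
im=shot('scene')
cv2.imwrite('pics/c5.png',np.hstack([cv2.resize(im['pixels'][240:360,60:190,::-1],None,fx=3,fy=3,interpolation=cv2.INTER_CUBIC),cv2.resize(im['pixels'][150:270,190:320,::-1],None,fx=3,fy=3,interpolation=cv2.INTER_CUBIC)]))
```

```text
(no output)
```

View pics/c5.png

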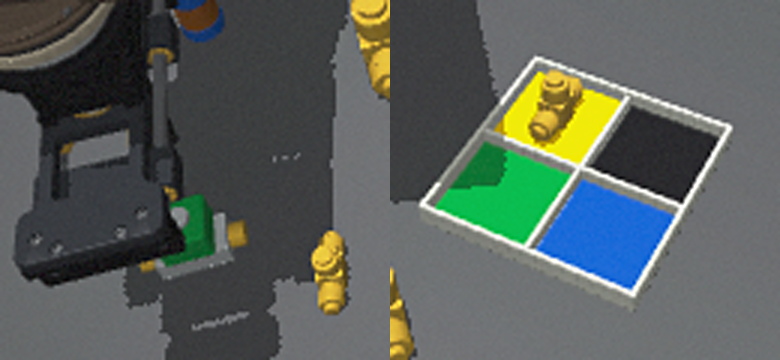

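The brass tee stands in the middle of the yellow liner, at about (558,105). The gripper is over the valve. Next I descend and grip.

{"method": "apply_moves", "body": {
  "moves": "0 0 .7 0 0 0;0 0 .7 0 0 0;0 0 .7 0 0 0;0 0 .7 0 0 0;0 0 .6 0 0 0;0 0 0 0 0 0;0 0 0 0 0 0"
}}

```text
clock: 17.45
tool_pos: [0.4976, -0.4205, 0.0179]
ee_rot: [-180.0, -0.0, 52.0]
wrist_force: [0.5, -0.1, 0.0]
grip_width: 0.0621
gripper_force: 0.0
```

{"method": "apply_moves", "body": {
  "moves": "0 0 0 0 0 0;0 0 0 0 0 0;0 0 0 0 0 0;0 0 0 0 0 0;0 0 0 0 0 0;0 0 0 0 0 0;0 0 0 0 0 0;0 0 0 0 0 0;0 0 0 0 0 0;0 0 0 0 0 0",
  "jaw": 1,
  "grip_force": 25
}}

```text
clock: 18.45
tool_pos: [0.4977, -0.4205, 0.0185]
ee_rot: [180.0, -0.0, 52.0]
wrist_force: [-1.0, 0.4, 5.4]
grip_width: 0.0323
gripper_force: 24.9
```

{"method": "apply_moves", "body": {
  "moves": "0 0 -.5 0 0 0;0 0 -1 0 0 0;0 0 -1 0 0 -1;0 0 -1 0 0 -1;0 0 -1 0 0 -1;0 0 -.5 0 0 -1;0 0 0 0 0 -1;0 0 0 0 0 -1;0 0 0 0 0 -.98;0 0 0 0 0 0"
}}

```text
clock: 19.45
tool_pos: [0.4975, -0.4204, 0.1183]
ee_rot: [-180.0, -0.0, 100.0]
wrist_force: [0.2, -0.7, -2.0]
grip_width: 0.0317
gripper_force: 24.9
```

{"method": "apply_moves", "body": {
  "moves": ".5 .07 0 0 0 0;1 .15 0 0 0 0;1 .15 0 0 0 0;1 .15 0 0 0 0;1 .15 0 0 0 0;1 .15 0 0 0 0;1 .15 0 0 0 0;1 .15 0 0 0 0;1 .15 0 0 0 0;1 .15 0 0 0 0;1 .15 0 0 0 0;1 .15 0 0 0 0;1 .15 0 0 0 0;1 .15 0 0 0 0;1 .15 0 0 0 0;1 .15 0 0 0 0;.84 .06 0 0 0 0;0 0 0 0 0 0;0 0 0 0 0 0"
}}

```text
clock: 21.35
tool_pos: [0.4881, -0.0899, 0.1184]
ee_rot: [180.0, 0.0, 100.0]
wrist_force: [0.9, -0.2, -2.4]
grip_width: 0.0319
gripper_force: 24.9
```

{"method": "apply_moves", "body": {
  "moves": "0 0 1 0 0 0;0 0 1 0 0 0;0 0 1 0 0 0;0 0 .8 0 0 0;0 0 .4 0 0 0;0 0 .2 0 0 0;0 0 .08 0 0 0;0 0 .08 0 0 0;0 0 0 0 0 0;0 0 0 0 0 0"
}}

```text
clock: 22.35
tool_pos: [0.4883, -0.0904, 0.0274]
ee_rot: [180.0, 0.0, 99.9]
wrist_force: [-0.3, 0.3, -2.5]
grip_width: 0.0317
gripper_force: 24.9
```

{"method": "apply_moves", "body": {
  "moves": "0 0 .03 0 0 0;0 0 .03 0 0 0;0 0 0 0 0 0"
}}

```text
clock: 22.65
tool_pos: [0.4882, -0.0904, 0.0264]
ee_rot: [180.0, 0.0, 100.0]
wrist_force: [-1.8, 0.3, 6.8]
grip_width: 0.0321
gripper_force: 24.9
```

{"method": "apply_moves", "body": {
  "moves": "0 0 0 0 0 0;0 0 0 0 0 0;0 0 0 0 0 0;0 0 0 0 0 0;0 0 0 0 0 0;0 0 0 0 0 0;0 0 -.5 0 0 0;0 0 -1 0 0 0;0 0 -1 0 0 0;0 0 -1 0 0 0;0 0 -.7 0 0 0;0 0 0 0 0 0",
  "jaw": 0.35
}}

```text
clock: 23.85
tool_pos: [0.4888, -0.0906, 0.1119]
ee_rot: [179.8, 0.1, 100.0]
wrist_force: [-0.2, -0.7, 0.1]
grip_width: 0.0619
gripper_force: 0.0
```

{"method": "apply_moves", "body": {
  "moves": "-.6 -.5 0 0 0 0;-1 -.88 0 0 0 0;-1 -.88 0 0 0 0;-1 -.88 0 0 0 0;-1 -.88 0 0 0 0;-1 -.88 0 0 0 0;-1 -.88 0 0 0 0;-1 -.88 0 0 0 0;-1 -.88 0 0 0 0;-.6 -.51 0 0 0 0;0 0 0 0 0 0;0 0 0 0 0 0"
}}

```text
clock: 25.05
tool_pos: [0.3611, -0.2991, 0.1094]
ee_rot: [-180.0, -0.0, 99.9]
wrist_force: [-0.0, -0.3, -0.4]
grip_width: 0.0619
gripper_force: 0.0
```

Run:
```python
from h import *
im=shot('scene')
cv2.imwrite('pics/c6.png',np.hstack([cv2.resize(im['pixels'][170:290,70:200,::-1],None,fx=3,fy=3,interpolation=cv2.INTER_CUBIC),cv2.resize(im['pixels'][150:270,190:320,::-1],None,fx=3,fy=3,interpolation=cv2.INTER_CUBIC)]))
```

```text
(no output)
```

View pics/c6.png

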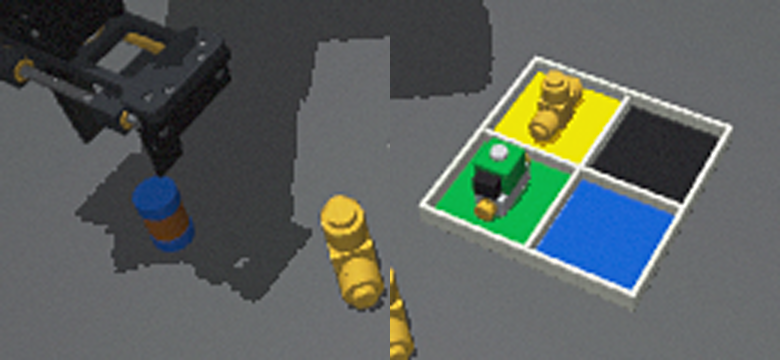

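The valve stands on the green liner at about (498,185), and the gripper is above the filter. Now I grip the filter.

{"method": "apply_moves", "body": {
  "moves": "0 0 .8 0 0 0;0 0 .8 0 0 0;0 0 .7 0 0 0;0 0 .7 0 0 0;0 0 .7 0 0 0;0 0 .37 0 0 0;0 0 0 0 0 0;0 0 0 0 0 0"
}}

```text
clock: 25.9
tool_pos: [0.3616, -0.2992, 0.0286]
ee_rot: [180.0, -0.0, 100.0]
wrist_force: [0.5, -0.4, 0.7]
grip_width: 0.0621
gripper_force: 0.0
```

{"method": "apply_moves", "body": {
  "moves": "0 0 0 0 0 0;0 0 0 0 0 0;0 0 0 0 0 0;0 0 0 0 0 0;0 0 0 0 0 0;0 0 0 0 0 0;0 0 0 0 0 0;0 0 0 0 0 0;0 0 0 0 0 0;0 0 0 0 0 0",
  "jaw": 1,
  "grip_force": 15
}}

```text
clock: 26.9
tool_pos: [0.3613, -0.2995, 0.0285]
ee_rot: [180.0, 0.0, 99.9]
wrist_force: [-0.4, -0.2, 6.1]
grip_width: 0.0315
gripper_force: 15.0
```

{"method": "apply_moves", "body": {
  "moves": "0 0 -.5 0 0 0;0 0 -1 0 0 0;0 0 -1 0 0 0;0 0 -1 0 0 0;0 0 -1 0 0 0;0 0 -.5 0 0 0;0 0 0 0 0 0"
}}

```text
clock: 27.6
tool_pos: [0.3615, -0.2997, 0.1295]
ee_rot: [179.9, 0.1, 100.0]
wrist_force: [0.3, -0.5, -1.6]
grip_width: 0.0316
gripper_force: 15.0
```

{"method": "apply_moves", "body": {
  "moves": ".3 .5 0 0 0 0;.7 .97 0 0 0 0;.7 .97 0 0 0 0;.7 .97 0 0 0 0;.7 .97 0 0 0 0;.7 .97 0 0 0 0;.7 .97 0 0 0 0;.7 .97 0 0 0 0;.7 .97 0 0 0 0;.7 .97 0 0 0 0;.7 .97 0 0 0 0;.7 .97 0 0 0 0;.7 .97 0 0 0 0;.44 .61 0 0 0 0;0 0 0 0 0 0;0 0 0 0 0 0"
}}

```text
clock: 29.2
tool_pos: [0.5803, -0.0751, 0.1277]
ee_rot: [-179.9, -0.0, 100.0]
wrist_force: [0.3, -0.3, -1.5]
grip_width: 0.0318
gripper_force: 15.0
```

{"method": "apply_moves", "body": {
  "moves": "0 0 1 0 0 0;0 0 1 0 0 0;0 0 1 0 0 0;0 0 .8 0 0 0;0 0 .4 0 0 0;0 0 .2 0 0 0;0 0 .08 0 0 0;0 0 .04 0 0 0;0 0 0 0 0 0;0 0 0 0 0 0"
}}

```text
clock: 30.2
tool_pos: [0.581, -0.0753, 0.0385]
ee_rot: [180.0, 0.0, 100.0]
wrist_force: [0.1, -0.2, -1.9]
grip_width: 0.0316
gripper_force: 15.0
```

{"method": "apply_moves", "body": {
  "moves": "0 0 .04 0 0 0;0 0 .03 0 0 0;0 0 .02 0 0 0;0 0 0 0 0 0"
}}

```text
clock: 30.6
tool_pos: [0.5809, -0.0754, 0.0365]
ee_rot: [180.0, 0.0, 99.9]
wrist_force: [-0.7, -0.2, 3.5]
grip_width: 0.0314
gripper_force: 15.0
```

{"method": "apply_moves", "body": {
  "moves": "0 0 0 0 0 0;0 0 0 0 0 0;0 0 0 0 0 0;0 0 0 0 0 0;0 0 0 0 0 0;0 0 0 0 0 0;0 0 -.5 0 0 0;0 0 -1 0 0 0;0 0 -1 0 0 0;0 0 -1 0 0 0;0 0 -.3 0 0 0;0 0 0 0 0 0",
  "jaw": 0.35
}}

```text
clock: 31.8
tool_pos: [0.5812, -0.0754, 0.1132]
ee_rot: [179.9, 0.0, 99.9]
wrist_force: [0.4, -0.7, -0.9]
grip_width: 0.0615
gripper_force: 0.0
```

{"method": "apply_moves", "body": {
  "moves": ".5 .1 0 0 0 0;1 .22 0 0 0 0;1 .22 0 0 0 0;1 .22 0 0 0 0;1 .22 0 0 0 0;1 .22 0 0 0 0;1 .22 0 0 0 0;1 .22 0 0 0 0;1 .22 0 0 0 0;1 .22 0 0 0 0;1 .22 0 0 0 0;1 .22 0 0 0 0;1 .22 0 0 0 0;1 .22 0 0 0 0;1 .22 0 0 0 0;1 .22 0 0 0 0;1 .18 0 0 0 0;0 0 0 0 0 0;0 0 0 0 0 0"
}}

```text
clock: 33.7
tool_pos: [0.5936, 0.2624, 0.1112]
ee_rot: [-179.9, 0.0, 100.0]
wrist_force: [0.2, 0.3, 0.0]
grip_width: 0.0614
gripper_force: 0.0
```

Run:
```python
from h import *
im=shot('scene')
print(ray(im,336.2,141.7,.048))
cv2.imwrite('pics/c7.png',np.hstack([cv2.resize(im['pixels'][70:190,270:400,::-1],None,fx=3,fy=3,interpolation=cv2.INTER_CUBIC),cv2.resize(im['pixels'][150:270,190:320,::-1],None,fx=3,fy=3,interpolation=cv2.INTER_CUBIC)]))
```

```text
[0.59040881 0.26259877 0.048     ]
```

View pics/c7.png

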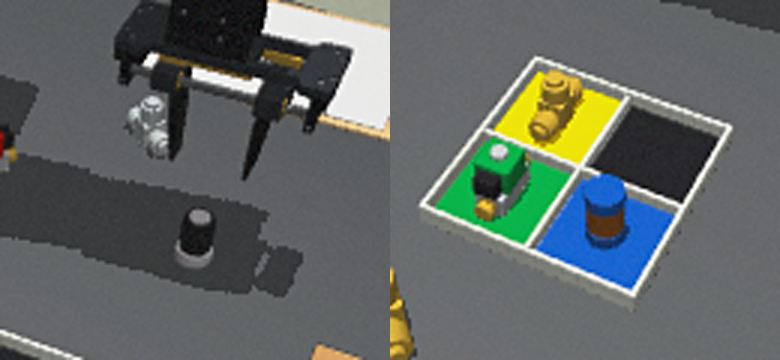

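The filter stands on the blue liner at about (605,215), and the gripper is above the plug at (200,235) in the left crop. Now I grip it.

{"method": "apply_moves", "body": {
  "moves": "0 -.06 .9 0 0 0;0 0 .8 0 0 0;0 0 .8 0 0 0;0 0 .7 0 0 0;0 0 .7 0 0 0;0 0 .7 0 0 0;0 0 0 0 0 0;0 0 0 0 0 0"
}}

```text
clock: 34.55
tool_pos: [0.5932, 0.2618, 0.0201]
ee_rot: [-180.0, -0.0, 99.9]
wrist_force: [0.5, -0.1, -0.3]
grip_width: 0.062
gripper_force: 0.0
```

{"method": "apply_moves", "body": {
  "moves": "0 0 0 0 0 0;0 0 0 0 0 0;0 0 0 0 0 0;0 0 0 0 0 0;0 0 0 0 0 0;0 0 0 0 0 0;0 0 0 0 0 0;0 0 0 0 0 0;0 0 0 0 0 0;0 0 0 0 0 0",
  "jaw": 1,
  "grip_force": 15
}}

```text
clock: 35.55
tool_pos: [0.5933, 0.2619, 0.0205]
ee_rot: [180.0, -0.0, 99.9]
wrist_force: [-1.8, 0.4, 4.8]
grip_width: 0.0296
gripper_force: 15.0
```

{"method": "apply_moves", "body": {
  "moves": "0 0 -.5 0 0 0;0 0 -1 0 0 0;0 0 -1 0 0 0;0 0 -1 0 0 0;0 0 -1 0 0 0;0 0 -.5 0 0 0;0 0 0 0 0 0"
}}

```text
clock: 36.25
tool_pos: [0.5936, 0.262, 0.1216]
ee_rot: [179.9, -0.0, 99.9]
wrist_force: [1.7, -0.6, -0.9]
grip_width: 0.0297
gripper_force: 15.0
```

{"method": "apply_moves", "body": {
  "moves": "-.5 -.15 0 0 0 0;-1 -.3 0 0 0 0;-1 -.3 0 0 0 0;-1 -.3 0 0 0 0;-1 -.3 0 0 0 0;-1 -.3 0 0 0 0;-1 -.3 0 0 0 0;-1 -.3 0 0 0 0;-1 -.3 0 0 0 0;-1 -.3 0 0 0 0;-1 -.3 0 0 0 0;-1 -.3 0 0 0 0;-.3 -.09 0 0 0 0;0 0 0 0 0 0;0 0 0 0 0 0"
}}

```text
clock: 37.75
tool_pos: [0.5641, 0.0175, 0.1198]
ee_rot: [-180.0, -0.0, 99.9]
wrist_force: [-0.3, 0.6, -0.5]
grip_width: 0.0299
gripper_force: 15.0
```

Target contact height is about 0.0285.

{"method": "apply_moves", "body": {
  "moves": "0 0 1 0 0 0;0 0 1 0 0 0;0 0 1 0 0 0;0 0 .8 0 0 0;0 0 .4 0 0 0;0 0 .2 0 0 0;0 0 .08 0 0 0;0 0 .04 0 0 0;0 0 0 0 0 0;0 0 0 0 0 0"
}}

```text
clock: 38.75
tool_pos: [0.5644, 0.0172, 0.0303]
ee_rot: [180.0, 0.0, 99.9]
wrist_force: [-0.2, 0.1, -1.0]
grip_width: 0.0294
gripper_force: 15.0
```

{"method": "apply_moves", "body": {
  "moves": "0 0 .04 0 0 0;0 0 0 0 0 0;0 0 0 0 0 0"
}}

```text
clock: 39.05
tool_pos: [0.5642, 0.0172, 0.0291]
ee_rot: [180.0, -0.0, 99.9]
wrist_force: [0.7, 0.8, -0.8]
grip_width: 0.0297
gripper_force: 15.0
```

{"method": "apply_moves", "body": {
  "moves": "0 0 .03 0 0 0;0 0 .02 0 0 0;0 0 0 0 0 0"
}}

```text
clock: 39.35
tool_pos: [0.5643, 0.0172, 0.0284]
ee_rot: [180.0, 0.0, 100.0]
wrist_force: [-0.8, 0.2, 6.2]
grip_width: 0.0294
gripper_force: 15.0
```

Contact. I'll release, lift and move aside (towards −y, high).

{"method": "apply_moves", "body": {
  "moves": "0 0 0 0 0 0;0 0 0 0 0 0;0 0 0 0 0 0;0 0 0 0 0 0;0 0 0 0 0 0;0 0 0 0 0 0;0 0 -.5 0 0 0;0 0 -1 0 0 0;0 0 -1 0 0 0;0 0 -1 0 0 0;0 0 -1 0 0 0;0 0 -1 0 0 0;0 0 -1 0 0 0;0 0 -1 0 0 0;0 0 -1 0 0 0",
  "jaw": 0.35
}}

```text
clock: 40.85
tool_pos: [0.564, 0.0172, 0.1997]
ee_rot: [180.0, 0.0, 99.9]
wrist_force: [0.3, -0.2, -0.2]
grip_width: 0.0621
gripper_force: 0.0
```

{"method": "apply_moves", "body": {
  "moves": "1 0 0 0 0 0;1 0 0 0 0 0;1 0 0 0 0 0;1 0 0 0 0 0;1 0 0 0 0 0;1 0 0 0 0 0;1 0 0 0 0 0;1 0 0 0 0 0;1 0 0 0 0 0;1 0 0 0 0 0;1 0 0 0 0 0;1 0 0 0 0 0;1 0 0 0 0 0;1 0 0 0 0 0;0 0 0 0 0 0;0 0 0 0 0 0"
}}

```text
clock: 42.45
tool_pos: [0.5157, 0.2929, 0.1985]
ee_rot: [180.0, 0.0, 100.0]
wrist_force: [-0.1, 0.5, -0.8]
grip_width: 0.0618
gripper_force: 0.0
```

Run:
```python
from h import *
im=shot('scene'); t=shot('top')
cv2.imwrite('pics/c8.png',np.hstack([cv2.resize(im['pixels'][150:270,190:320,::-1],None,fx=3,fy=3,interpolation=cv2.INTER_CUBIC),cv2.resize(t['pixels'][130:230,215:315,::-1],(400,360),interpolation=cv2.INTER_CUBIC)]))
```

```text
(no output)
```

View pics/c8.png

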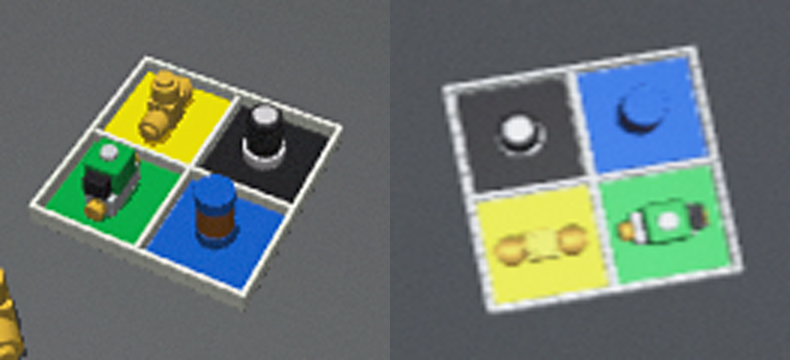

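All four parts stand upright and centred on their liners: tee (165,105), valve (110,180), filter (215,210) and plug (265,135).

```bash
python3 -c "
from rig import arm; print(arm.hand_in())"
```

```text
the job is handed in; nothing more can be done
None
```

Job handed in at about 42.5 s: brass tee, green valve, filter and plug each stand upright and centred on their own liner, and the steel tee and red valve were not touched.

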